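Clear the reed jig and start its clamp bolt

TASK

Wipe the four loose brass offcuts off the bed of the reed jig onto the bench with the scraper block (do not touch the offcuts with the fingers), and stand the block back on the bench. Then start the clamp bolt: with the fingers on its T-bar turn it backward (anticlockwise from above) until it drops into its thread, then forward one full turn from there, and finish still gripping the bar, holding the bolt as it is, started by that one turn. Leave the other things on the bench where they are.

Things in the scene. Friction and masses are not known exactly. Their poses are not given: they have to be found in the camera images.
- jig: Reed-clamping jig, fixed to the bench: a bare aluminium slab (the bed) 110 mm wide (its x, -55 to +55) and 255 mm long (its y, -110 to +145 mm), top 30 mm above the bench. Origin on the bench under x = 0, y = 0. A threaded boss stands on the bed near the +y end; the rest is the seat that must be clean.
- bed_end (a point): Middle of the top edge of the bed's free end, at jig (0, -110, 30) mm. Nothing stands past it: what is pushed over it drops to the bench.
- boss_rim (a point): Centre of the rim of the round threaded boss (52 mm outside, 32 mm bore, rising 30 mm from the bed), at jig (0, 115, 60) mm; on the bolt's axis, which is vertical.
- scraper: Scraper block, wood with a black foot: 100 mm long (its x), 24 mm thick (its y), 50 mm tall, 0.1 to 0.17 kg, standing on the bench. Origin: centre of its underside. Its long foot spans nearly the whole width of the bed.
- chip0: Brass offcut (one of four alike), about 20 by 14 mm and 7 mm thick, 13 g, lying loose on the jig's bed between y = -83 and +7 mm, |x| up to 50 mm in the jig's frame. Origin: underside.
- chip1: Brass offcut (one of four alike), about 20 by 14 mm and 7 mm thick, 13 g, lying loose on the jig's bed between y = -83 and +7 mm, |x| up to 50 mm in the jig's frame. Origin: underside.
- chip2: Brass offcut (one of four alike), about 20 by 14 mm and 7 mm thick, 13 g, lying loose on the jig's bed between y = -83 and +7 mm, |x| up to 50 mm in the jig's frame. Origin: underside.
- chip3: Brass offcut (one of four alike), about 20 by 14 mm and 7 mm thick, 13 g, lying loose on the jig's bed between y = -83 and +7 mm, |x| up to 50 mm in the jig's frame. Origin: underside.
- bolt_head: T-bar head of the clamp bolt standing in the boss: steel bar 46 mm long (its x), 14 mm thick (its y), 30 mm tall; origin at the bar's centre on the bolt's axis, 95 to 97 mm above the bench at the start, about 85 mm at the end. A 10 mm neck joins it to the boss. A dark dimple on top, 16 mm off the axis, marks its +x end. Fingertips at 64 mm or more above the bench clear the boss.
- bolt_turn (a joint): Turn of the bolt, rad, growing forward (clockwise from above, right-hand thread); zero is not where it starts. At the start it rests unstarted on the first thread. Turned backward it climbs slowly and once, 0.4 to 1.9 rad back, drops about 6 mm into the thread; forward from there it winds down 6 mm a turn. Resists with about 0.02 N m and stays where it is left.
- bolt_lift (a joint): Height of the bolt, m: -0.0005 to -0.002 at the start, about 0 just before the drop, -0.006 after it, -0.012 one turn later. It sinks by its own weight (0.4 kg) only: firm fingers hold it up, and held up it neither drops nor enters the thread. So turn it with fingers loosely astride the bar (1 to 2 mm wider than it), or follow it down.
- jar: Bystander: clear jar with a lid, 64 mm wide, 85 mm tall. Origin: underside.
- tuner: Bystander: white pocket tuner, 65 by 110 by 18 mm. Origin: underside.
- screwdriver: Bystander: screwdriver with a wooden handle, 200 mm, lying on the bench.
- pliers: Bystander: pliers, 180 mm long, lying on the bench.
- reed_block: Bystander: wooden reed block with reeds on top, 32 by 190 by 26 mm, lying behind the jig. Origin: underside.
- tin: Bystander: round flat tin, 70 mm wide, 38 mm tall. Origin: underside.
There are look-alikes about, which are no part of the job. What is shaped like the scraper but orange or purple is not meant.

How it is judged (in metres and radians):
On the way, in this order (a step that is already met when the one before it is completed fails the run):
1. all four offcuts have been pushed off the jig's bed (height (world z) of each of chip0, chip1, chip2, chip3 below 0.02 m), for 0.2 s.
2. the scraper block stands on the bench, let go (height (world z) of scraper below 0.015 m and angle between scraper's own z axis and vertical below 0.2 rad and contact force between the fingers and scraper below 0.1 N), for 0.2 s.
3. the bolt, turned backward, has dropped into its thread (value of joint bolt_turn below 0.1 rad and value of joint bolt_lift below -0.0038 m), for 0.1 s.
At the end, for the whole second after the job is handed in: Bolt one turn (within about 60 degrees) forward of its drop, 9.5 to 14.5 mm below its highest point, gripped with over 1.5 N; all four offcuts off the bed, on the bench; the scraper block upright on the bench, released; bystanders within 40 mm of their places (all of step 1 and all of step 2 and value of joint bolt_turn between 5.2 and 7.4 rad and value of joint bolt_lift between -0.0145 and -0.0095 m and contact force between the fingers and bolt_head above 1.5 N); the arm keeps its last pose, push and grip.
It fails at once if the fingers pushed an offcut (over 2 N) (contact force between the fingers and chip0 above 2 N or contact force between the fingers and chip1 above 2 N or contact force between the fingers and chip2 above 2 N or contact force between the fingers and chip3 above 2 N).
It fails at once if a bystander was moved by more than 40 mm (distance of any of jar, tuner, screwdriver, pliers, reed_block, tin from where it was at the start of the episode above 0.04 m).
It also fails if it takes over 72 s, if anything falls off the work surface, if the arm or the gripper's body presses on something with over 40 N, if the wrist force passes 120 N, or if a joint passes its speed limit or range.

ROBOT

A 6-joint arm with a two-finger parallel gripper is mounted at the origin on the work surface. World frame = base frame: x ahead of the robot, y to its left, z up, the work surface at z = 0. Lengths are in m, angles in degrees, forces in N, time in s.
With the tool pointing down it reaches from about 0.35 to 0.875 m from the base axis. Payload 4.2 kg.
Tool frame: the origin (TCP) lies between the finger pads; the fingertips stand 17 mm ahead of it and the grasp point (between the pads) lies 2 mm behind it; z points along the fingers, y is the line along which they close (so a half turn about z gives the same grasp; the last joint's range is limited). The gripper opens to 87 mm and grips with 3 to 60 N. Pads are 19 mm wide; open, the fingers measure 117 mm over their backs; the gripper's body (75 mm by 190 mm) begins 51 mm behind the grasp point.
Start: joints at [-57.261, 22.042, 0.453, 0, -68.411, -14.817], TCP at [0.192, -0.595, 0.24] pointing down, gripper open.
Joint ranges: [-179.83, 179.83], [-69.29, 118.12], [-61.27, 80.66], [-181.25, 117.63], [-171.15, -9.14], [-177.46, 177.46]. Speed limits (degrees/s): [159.86, 159.86, 180, 180, 180, 180].

INTERFACE

Orientations are given as a 3x3 rotation matrix whose columns are the frame's x, y, z axes.
In Python, from station import r gives the robot as it stands.
- The arm moves only by the tool servo_tool, never from a script. Its argument "targets" is a list of rows, each a list of 5 numbers: the shift along the world's x, y, z in units of 30 mm (1.0 is 30 mm), then the turn about the world's z in rad, then the finger opening in mm, from 0 to 87. In form: [[x, y, z, turn, gripper], ...]. A call has exactly 5 rows; each row is the pose to reach, as a shift and turn from the pose commanded when the call began; what a row does not reach only later rows make up. A row lasts 1/12 s, in which the tool goes at most 41.7 mm and 7.16 degrees, less where a joint would pass 70% of its speed; a pose out of reach is approached as far as the arm can. A call with a gripper value outside its range is refused whole. The fingers move at their own pace and stop on an object; the grip force is fixed at half the most. Time passes only in rows, so rows that repeat a pose let the fingers close, or fill a call up. It gives the time, the measured TCP pose, the force, the opening and the grip force at its end, in the units of the state.
- r.sense(): the state, without advancing time (a new reading comes with each control period).
- r.capture(name): name is "scene" or "top"; returns a dict with "pixels" (420x560x3 uint8, red, green, blue), "fx", "fy", "cx", "cy" (pixels), "world_from_camera" (4x4, takes a point from camera to world coordinates). Camera axes: x right, y down, z forward; pixel columns grow to the right and rows downward; lengths in m; the calibration is good to about 2 mm. A picture is of the moment at which its call begins. There is no depth.
- r.finish_job(): hands the job in; it is judged then, once.
The state is a dict: "time_s": time; "joints": joint angles; "joint_velocities": joint speeds; "effort": joint torques, N m; "tcp_pos": TCP position; "ee_rot": TCP orientation; "wrist_force": force on the tool from outside, world axes, zero at the start; "moment": the same for the moment, N m; "gripper_width": opening from 0.0 (shut) to 1.0 (fully open); "gripper_force": force on a finger pad.
Only numpy, scipy, OpenCV 4.12 (cv2) and the standard library are available. Lean on these libraries where they do the work, as an engineer would, in place of code of your own. Each camera call takes 0.05 s, during which the arm holds its last target. There are 200 camera calls.

## Working session

There is one attempt and no reset: what is moved stays moved. The work goes in short steps, Python scripts to look and compute and a tool call to move; the robot and the scene stay as the last step left them, time stands still between calls to the robot, and variables do not carry over. Pictures are saved under pics/ and viewed, at most 10 in all, crops included, and the job is handed in when it is done.

Besides the shell and the picture viewer there is one more tool, called after "Call:" by a JSON object that holds its "name" and its "arguments", one argument or row to a line. servo_tool: Moves the arm, as the interface text tells. Its arguments: {"type":"object","properties":{"targets":{"type":"array","items":{"type":"array","items":{"type":"number"}}}},"required":["targets"]}

```bash
mkdir -p pics
cat > h.py <<'E'
import numpy as np, cv2
from station import r
def cap(n,f):
    c=r.capture(n); cv2.imwrite(f'pics/{f}.png',c['pixels'][:,:,::-1]); np.save(f'pics/{f}.npy',c,allow_pickle=True); return c
def load(f): return np.load(f'pics/{f}.npy',allow_pickle=True).item()
def p2w(c,u,v,z):
    T=np.array(c['world_from_camera']); d=T[:3,:3]@np.array([(u-c['cx'])/c['fx'],(v-c['cy'])/c['fy'],1]); o=T[:3,3]
    return o+d*(z-o[2])/d[2]
def w2p(c,p):
    T=np.linalg.inv(np.array(c['world_from_camera'])); q=T[:3,:3]@np.array(p)+T[:3,3]
    return c['fx']*q[0]/q[2]+c['cx'], c['fy']*q[1]/q[2]+c['cy']
E
python3 - <<'E'
from h import *
for n in('top','scene'):
    c=cap(n,n+'0'); print(n,c['fx'],c['cx'],c['cy'],np.round(c['world_from_camera'],3).tolist())
print(r.sense())
E
```

```text
top 405.22781556687795 273.41943182454685 210.38190271624788 [[0.028, -0.998, 0.059, 0.528], [-1.0, -0.028, 0.001, 0.011], [0.001, -0.059, -0.998, 1.158], [0.0, 0.0, 0.0, 1.0]]
scene 380.25233779282837 286.1684406818463 209.83055192476172 [[0.788, 0.393, -0.473, 1.119], [0.615, -0.48, 0.626, -0.707], [0.019, -0.784, -0.62, 0.792], [0.0, 0.0, 0.0, 1.0]]
{'time_s': 0.1, 'joints': array([-5.72614325e+01,  2.20878297e+01,  3.89815352e-01, -2.28104045e-02,
       -6.84121457e+01, -1.48161219e+01]), 'joint_velocities': array([-0.09526094,  0.01150655,  0.20120156,  0.06596693, -0.00547305,
        0.05890015]), 'effort': array([-4.03436088e-04, -3.91690600e+01,  1.87933803e+01,  4.23193306e+00,
        1.34168321e-02, -7.78021854e-05]), 'tcp_pos': array([ 0.19218762, -0.59420657,  0.238575  ]), 'ee_rot': array([[-9.51519050e-01, -3.07588957e-01, -7.28384715e-04],
       [-3.07589790e-01,  9.51517324e-01,  1.81741320e-03],
       [ 1.34054444e-04,  1.95334699e-03, -9.99998083e-01]]), 'wrist_force': array([-0.03719982,  0.50602366,  0.14175673]), 'moment': array([-0.0101906 ,  0.03594624, -0.00687998]), 'gripper_force': 0.0, 'gripper_width': 0.9996739242967487}
```

View pics/top0.png

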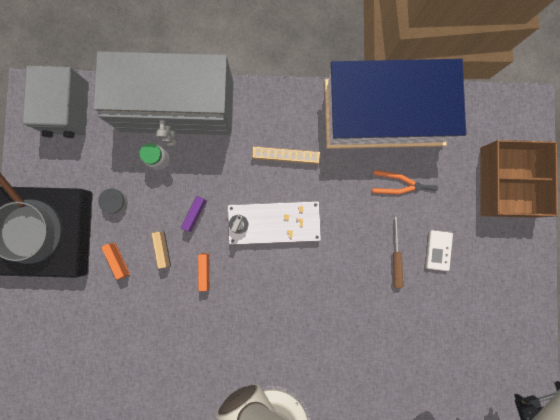

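View pics/scene0.png

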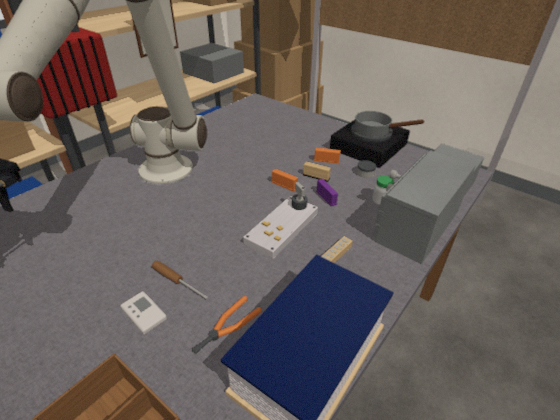

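Candidates for the scraper in top0: wood-coloured (161,250); orange (115,261) and (203,272); purple (193,214); and the reed block (286,156), which is long with reeds on top. By the description it's the wood one at (161,250). The jig bed runs from (228,205) to (320,242), with the boss at (238,224), the free end at right (320,222), and chips near (290,222). I'll check this in one close crop.

Run:
```python
from h import *
im=cv2.imread('pics/top0.png')[190:290,140:330]
cv2.imwrite('pics/crop0.png',cv2.resize(im,None,fx=4.2,fy=4.2,interpolation=cv2.INTER_CUBIC))
```

```text
(no output)
```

View pics/crop0.png

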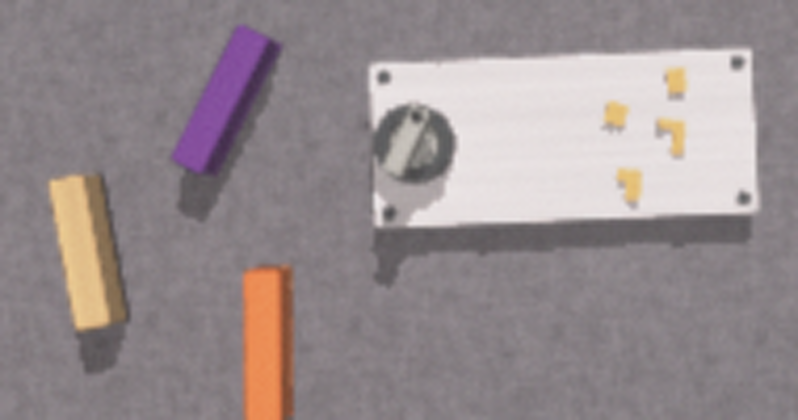

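The crop confirms it: the wood block's top face runs from about (67,178) to (95,328) in the crop, with purple and orange look-alikes beside it. The bed corners are at about (370,64), (752,50), (757,210) and (375,227), and the T-bar has its dimple at about (417,117).

Run:
```python
from h import *
c=load('top0'); P=lambda u,v,z:p2w(c,140+(u+.5)/4.2-.5,190+(v+.5)/4.2-.5,z)
J=[P(*q,.03) for q in((370,64),(752,50),(757,210),(375,227))]
print('jig corners',np.round(J,4).tolist())
for i in range(4): print(np.linalg.norm(J[i]-J[(i+1)%4]))
a=(J[0]+J[3])/2; b=(J[1]+J[2])/2; ay=(a-b)/np.linalg.norm(a-b); print('end+y',a,'bed_end',b,'yaxis ang',np.degrees(np.arctan2(ay[1],ay[0])))
print('boss by jig',b+ay*.225)
print('boss rim px',P(414,143,.06))
S=[P(*q,.05) for q in((50,181),(84,176),(112,325),(78,330))]
print('scr',np.round(S,4).tolist(),np.mean(S,0))
for i in range(4): print(np.linalg.norm(S[i]-S[(i+1)%4]))
e=S[3]-S[0]+S[2]-S[1];print('long ang',np.degrees(np.arctan2(e[1],e[0])))
for q in((390,165),(404,178),(429,115),(411,105),(417,117)): print('bar',P(*q,.111))
for q in((676,82),(616,115),(674,137),(629,185)): 
    w=P(*q,.037); d=w-b; print('chip',w,'along',d@ay,'lat',d[0]*-ay[1]+d[1]*ay[0])
# refine with scene cam color seg of scraper
im=c['pixels'].astype(int)
o=P(295,345,.05); print('orange',o, 'purple',P(222,100,.05))
s=r.sense()['ee_rot']; print('tool y ang',np.degrees(np.arctan2(s[1,1],s[0,1])))
```

```text
jig corners [[0.6073, 0.1397, 0.03], [0.6237, -0.1139, 0.03], [0.5177, -0.1194, 0.03], [0.4995, 0.1327, 0.03]]
0.2540805160234256
0.10615188163126585
0.2527311959355519
0.1080430828683451
end+y [0.55344065 0.13620041 0.03      ] bed_end [ 0.57069697 -0.11661541  0.03      ] yaxis ang 93.90475284350255
boss by jig [0.55537491 0.10786228 0.03      ]
boss rim px [0.55497084 0.10616372 0.06      ]
scr [[0.524, 0.3427, 0.05], [0.5279, 0.3207, 0.05], [0.4322, 0.2984, 0.05], [0.4284, 0.3202, 0.05]] [0.47811982 0.32049125 0.05      ]
0.022272929963132956
0.0982199938526546
0.02215921258085677
0.09820743402776694
long ang -166.81104117441012
bar [0.53981033 0.11604714 0.111     ]
bar [0.53207378 0.1071832  0.111     ]
bar [0.5712097  0.09308122 0.111     ]
bar [0.57706387 0.1043603  0.111     ]
bar [0.56977405 0.10042539 0.111     ]
chip [ 0.60053873 -0.06337153  0.037     ] along 0.051088120088918464 lat -0.03339828646084583
chip [ 0.57765348 -0.02434398  0.037     ] along 0.0915835115378167 lat -0.013223862146947919
chip [ 0.56420969 -0.0629112   0.037     ] along 0.05402131815689747 lat 0.002815070845723099
chip [ 0.53183358 -0.03407414  0.037     ] along 0.08499618737514611 lat 0.03315227868476021
orange [0.42263585 0.17962507 0.05      ] purple [0.57976632 0.23303107 0.05      ]
tool y ang 107.91402507419619
```

Call:
{"name": "servo_tool", "arguments": {
  "targets": [
    [0.9,1.0,0,0,87],
    [1.8,2.0,0,0,87],
    [2.7,3.0,0,0,87],
    [3.6,4.0,0,0,87],
    [4.5,5.0,0,0,87]
  ]
}}

```text
time_s: 0.52
tcp_pos: [0.3279, -0.443, 0.2391]
ee_rot: [[-0.952, -0.307, -0.001], [-0.307, 0.952, 0.001], [0.0, 0.001, -1.0]]
wrist_force: [0.7, 1.1, 0.4]
gripper_width: 0.998
gripper_force: 0.0
```

Call:
{"name": "servo_tool", "arguments": {
  "targets": [
    [0.9,1.0,0,0,87],
    [1.8,2.0,0,0,87],
    [2.7,3.0,0,0,87],
    [3.6,4.0,0,0,87],
    [4.5,5.0,0,0,87]
  ]
}}

```text
time_s: 0.93
tcp_pos: [0.4631, -0.2928, 0.2393]
ee_rot: [[-0.951, -0.308, -0.0], [-0.308, 0.951, 0.0], [0.0, 0.0, -1.0]]
wrist_force: [0.3, -1.0, 0.3]
gripper_width: 0.999
gripper_force: 0.0
```

Call:
{"name": "servo_tool", "arguments": {
  "targets": [
    [0.3,1.3,0,0,87],
    [0.6,2.6,0,0,87],
    [0.9,3.9,0,0,87],
    [1.2,5.2,0,0,87],
    [1.5,6.5,0,0,87]
  ]
}}

```text
time_s: 1.35
tcp_pos: [0.5071, -0.0977, 0.2393]
ee_rot: [[-0.951, -0.308, -0.001], [-0.308, 0.951, 0.0], [0.001, 0.0, -1.0]]
wrist_force: [1.0, 0.2, 0.2]
gripper_width: 1.0
gripper_force: 0.0
```

Call:
{"name": "servo_tool", "arguments": {
  "targets": [
    [0,1.3,0,0,87],
    [0,2.6,0,0,87],
    [0,3.9,0,0,87],
    [0,5.2,0,0,87],
    [0,6.5,0,0,87]
  ]
}}

```text
time_s: 1.77
tcp_pos: [0.5067, 0.0972, 0.2393]
ee_rot: [[-0.951, -0.308, -0.001], [-0.308, 0.951, -0.0], [0.001, 0.0, -1.0]]
wrist_force: [0.2, 0.2, 1.5]
gripper_width: 0.999
gripper_force: 0.0
```

Call:
{"name": "servo_tool", "arguments": {
  "targets": [
    [-0.2,1.3,0,-0.02,87],
    [-0.4,2.6,0,-0.04,87],
    [-0.6,3.9,0,-0.06,87],
    [-0.8,5.2,0,-0.08,87],
    [-0.97,7.5,0,-0.08,87]
  ]
}}

```text
time_s: 2.18
tcp_pos: [0.479, 0.2943, 0.2394]
ee_rot: [[-0.973, -0.23, -0.001], [-0.23, 0.973, -0.001], [0.001, -0.0, -1.0]]
wrist_force: [0.3, -0.7, -0.3]
gripper_width: 0.998
gripper_force: 0.0
```

Call:
{"name": "servo_tool", "arguments": {
  "targets": [
    [0,0.88,0,0,87],
    [0,0.88,-1,0,87],
    [0,0.88,-2,0,87],
    [0,0.88,-3,0,87],
    [0,0.88,-4,0,87]
  ]
}}

```text
time_s: 2.6
tcp_pos: [0.4798, 0.3194, 0.118]
ee_rot: [[-0.973, -0.231, -0.0], [-0.231, 0.973, -0.0], [0.0, -0.0, -1.0]]
wrist_force: [0.2, 0.6, 0.8]
gripper_width: 1.001
gripper_force: 0.0
```

Call:
{"name": "servo_tool", "arguments": {
  "targets": [
    [0,0,-0.8,0,87],
    [0,0,-1.6,0,87],
    [0,0,-2.3,0,87],
    [0,0,-2.7,0,87],
    [0,0,-2.7,0,87]
  ]
}}

```text
time_s: 3.02
tcp_pos: [0.4785, 0.3174, 0.035]
ee_rot: [[-0.973, -0.23, -0.005], [-0.23, 0.973, -0.005], [0.006, -0.004, -1.0]]
wrist_force: [-0.2, -0.9, 0.2]
gripper_width: 1.003
gripper_force: 0.0
```

Call:
{"name": "servo_tool", "arguments": {
  "targets": [
    [0,0,0,0,50],
    [0,0,0,0,20],
    [0,0,0,0,15],
    [0,0,0,0,15],
    [0,0,0,0,15]
  ]
}}

```text
time_s: 3.43
tcp_pos: [0.4806, 0.3197, 0.0395]
ee_rot: [[-0.973, -0.231, 0.001], [-0.231, 0.973, 0.001], [-0.002, 0.001, -1.0]]
wrist_force: [0.5, 0.0, -1.2]
gripper_width: 0.707
gripper_force: 0.0
```

Call:
{"name": "servo_tool", "arguments": {
  "targets": [
    [0,0,0,0,15],
    [0,0,0,0,15],
    [0,0,0,0,15],
    [0,0,0.3,0,15],
    [0,0,0.6,0,15]
  ]
}}

```text
time_s: 3.85
tcp_pos: [0.4801, 0.3191, 0.0568]
ee_rot: [[-0.973, -0.231, -0.001], [-0.231, 0.973, -0.001], [0.001, -0.001, -1.0]]
wrist_force: [-0.6, 0.8, 0.0]
gripper_width: 0.326
gripper_force: 0.1
```

Call:
{"name": "servo_tool", "arguments": {
  "targets": [
    [0,0,0,0,45],
    [0,0,-0.3,0,45],
    [0,0,-0.6,0,45],
    [0,0,-0.6,0,15],
    [0,0,-0.6,0,15]
  ]
}}

```text
time_s: 4.27
tcp_pos: [0.4795, 0.3185, 0.037]
ee_rot: [[-0.973, -0.231, -0.002], [-0.231, 0.973, -0.002], [0.003, -0.002, -1.0]]
wrist_force: [0.0, 0.8, 0.1]
gripper_width: 0.427
gripper_force: 0.0
```

Call:
{"name": "servo_tool", "arguments": {
  "targets": [
    [0,0,0,0,15],
    [0,0,0,0,15],
    [0,0,0,0,15],
    [0,0,0,0,15],
    [0,0,0,0,15]
  ]
}}

```text
time_s: 4.68
tcp_pos: [0.4802, 0.3192, 0.0385]
ee_rot: [[-0.973, -0.231, -0.0], [-0.231, 0.973, -0.0], [0.0, -0.0, -1.0]]
wrist_force: [-0.2, 0.5, -1.4]
gripper_width: 0.274
gripper_force: 30.0
```

Call:
{"name": "servo_tool", "arguments": {
  "targets": [
    [0,0,0,0,15],
    [0,0,0,0,15],
    [0,0,0,0,15],
    [0,0,0,0,15],
    [0,0,0,0,15]
  ]
}}

```text
time_s: 5.1
tcp_pos: [0.4802, 0.3193, 0.0385]
ee_rot: [[-0.973, -0.231, -0.0], [-0.231, 0.973, -0.0], [0.0, -0.0, -1.0]]
wrist_force: [0.2, -0.0, -2.2]
gripper_width: 0.272
gripper_force: 30.0
```

Call:
{"name": "servo_tool", "arguments": {
  "targets": [
    [0,0,0.6,0,15],
    [0,0,1.5,0,15],
    [0,0,2.5,0,15],
    [0,0,3.5,0,15],
    [0,0,4.3,0,15]
  ]
}}

```text
time_s: 5.52
tcp_pos: [0.4806, 0.3196, 0.17]
ee_rot: [[-0.973, -0.231, 0.002], [-0.231, 0.973, 0.001], [-0.002, 0.001, -1.0]]
wrist_force: [0.6, 0.9, -0.2]
gripper_width: 0.274
gripper_force: 30.0
```

Call:
{"name": "servo_tool", "arguments": {
  "targets": [
    [0.2,-0.9,0,0,15],
    [0.5,-2.2,0,-0.03,15],
    [0.8,-3.5,0,-0.06,15],
    [1.1,-4.8,0,-0.09,15],
    [1.4,-6.1,0,-0.12,15]
  ]
}}

```text
time_s: 5.93
tcp_pos: [0.5221, 0.1347, 0.1677]
ee_rot: [[-0.994, -0.112, 0.0], [-0.112, 0.994, 0.0], [-0.0, 0.0, -1.0]]
wrist_force: [1.2, 0.0, -1.1]
gripper_width: 0.273
gripper_force: 30.0
```

Call:
{"name": "servo_tool", "arguments": {
  "targets": [
    [0.3,-1.2,0,-0.02,15],
    [0.6,-2.4,0,-0.03,15],
    [0.9,-3.4,0,-0.045,15],
    [1.2,-4.0,0,-0.045,15],
    [1.39,-4.27,0,-0.045,15]
  ]
}}

```text
time_s: 6.35
tcp_pos: [0.5642, 0.0056, 0.1675]
ee_rot: [[-0.998, -0.065, -0.0], [-0.065, 0.998, -0.0], [0.0, -0.0, -1.0]]
wrist_force: [0.5, -0.1, -1.8]
gripper_width: 0.276
gripper_force: 30.0
```

Call:
{"name": "servo_tool", "arguments": {
  "targets": [
    [0,0,-0.7,0,15],
    [0,0,-1.5,0,15],
    [0,0,-2.2,0,15],
    [0,0,-2.8,0,15],
    [0,0,-2.8,0,15]
  ]
}}

```text
time_s: 6.77
tcp_pos: [0.5611, 0.0081, 0.0797]
ee_rot: [[-0.998, -0.067, -0.008], [-0.067, 0.998, -0.001], [0.008, -0.001, -1.0]]
wrist_force: [0.3, 0.1, -1.8]
gripper_width: 0.275
gripper_force: 30.0
```

Run:
```python
from h import *
c=cap('top','t1'); s=r.sense(); print(s['tcp_pos'],s['wrist_force'],np.degrees(np.arctan2(s['ee_rot'][1,1],s['ee_rot'][0,1])),s['joints'])
a=cv2.resize(c['pixels'][170:270,210:350,::-1],None,fx=4,fy=4); d=cap('scene','s1')['pixels'][170:270,220:360,::-1]
cv2.imwrite('pics/v1.png',np.vstack([cv2.resize(a,(420,300)),cv2.resize(d,(420,300))]))
```

```text
[0.56254897 0.00828045 0.08176112] [ 0.57346932 -0.38068738 -1.4896069 ] 93.90360951579011 [ 1.73361114e+01  2.55333160e+01 -1.96222966e+01 -2.17502443e-02
 -4.51282529e+01 -1.03417243e+02]
```

View pics/v1.png

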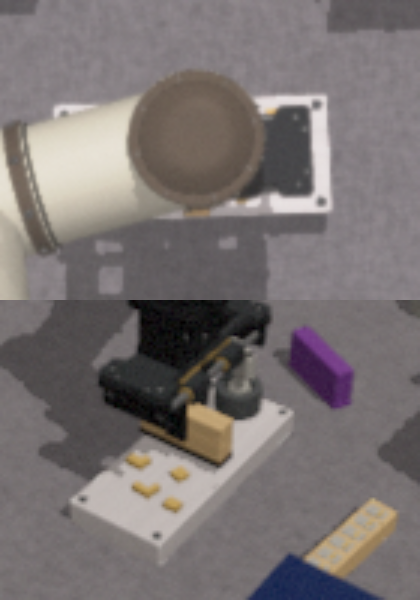

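The scene view shows all four chips (around (160,480) in the composite) ahead of the squared block, which is just above the bed. The boss and bolt are behind it. Next I lower and check contact.

Call:
{"name": "servo_tool", "arguments": {
  "targets": [
    [0,0,-0.2,0,15],
    [0,0,-0.35,0,15],
    [0,0,-0.43,0,15],
    [0,0,-0.45,0,15],
    [0,0,-0.45,0,15]
  ]
}}

```text
time_s: 7.28
tcp_pos: [0.564, 0.0082, 0.0702]
ee_rot: [[-0.998, -0.068, 0.0], [-0.068, 0.998, 0.0], [-0.0, 0.0, -1.0]]
wrist_force: [0.4, -0.4, -1.3]
gripper_width: 0.271
gripper_force: 30.0
```

Call:
{"name": "servo_tool", "arguments": {
  "targets": [
    [0,0,-0.03,0,15],
    [0,0,-0.06,0,15],
    [0,0,-0.06,0,15],
    [0,0,-0.06,0,15],
    [0,0,-0.06,0,15]
  ]
}}

```text
time_s: 7.7
tcp_pos: [0.5642, 0.0082, 0.0684]
ee_rot: [[-0.998, -0.068, 0.001], [-0.068, 0.998, 0.0], [-0.001, 0.0, -1.0]]
wrist_force: [-1.0, 0.2, 0.0]
gripper_width: 0.274
gripper_force: 30.0
```

Call:
{"name": "servo_tool", "arguments": {
  "targets": [
    [0.01,-0.15,0,0,15],
    [0.03,-0.4,0,0,15],
    [0.05,-0.7,0,0,15],
    [0.07,-1.0,0,0,15],
    [0.09,-1.3,0,0,15]
  ]
}}

```text
time_s: 8.12
tcp_pos: [0.5669, -0.0318, 0.0685]
ee_rot: [[-0.998, -0.067, 0.001], [-0.067, 0.998, 0.0], [-0.001, 0.0, -1.0]]
wrist_force: [-0.2, 1.3, 0.2]
gripper_width: 0.269
gripper_force: 30.0
```

Call:
{"name": "servo_tool", "arguments": {
  "targets": [
    [0.02,-0.3,0,0,15],
    [0.04,-0.6,0,0,15],
    [0.06,-0.9,0,0,15],
    [0.08,-1.2,0,0,15],
    [0.1,-1.5,0,0,15]
  ]
}}

```text
time_s: 8.53
tcp_pos: [0.5699, -0.0767, 0.0684]
ee_rot: [[-0.998, -0.068, 0.0], [-0.068, 0.998, 0.0], [-0.0, 0.0, -1.0]]
wrist_force: [-0.7, 1.9, 1.9]
gripper_width: 0.273
gripper_force: 30.0
```

Call:
{"name": "servo_tool", "arguments": {
  "targets": [
    [0.02,-0.3,0,0,15],
    [0.04,-0.6,0,0,15],
    [0.06,-0.9,0,0,15],
    [0.08,-1.2,0,0,15],
    [0.1,-1.5,0,0,15]
  ]
}}

```text
time_s: 8.95
tcp_pos: [0.5728, -0.1217, 0.0683]
ee_rot: [[-0.998, -0.068, 0.0], [-0.068, 0.998, 0.0], [-0.0, -0.0, -1.0]]
wrist_force: [-0.3, 3.2, 2.8]
gripper_width: 0.274
gripper_force: 30.0
```

Run:
```python
from h import *
s=r.sense(); print(s['tcp_pos'],s['wrist_force'])
d=cap('scene','s2')['pixels'][170:290,200:360,::-1]
cv2.imwrite('pics/v2.png',cv2.resize(d,None,fx=4,fy=4))
```

```text
[ 0.57275809 -0.12167881  0.06833999] [-0.34394558  3.1753215   2.80123316]
```

View pics/v2.png

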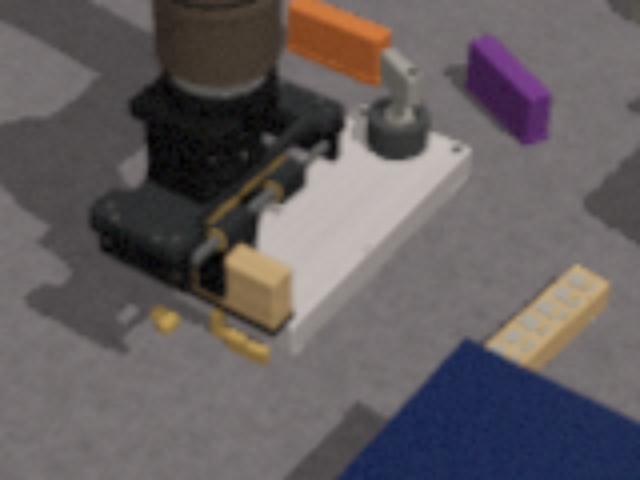

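Call:
{"name": "servo_tool", "arguments": {
  "targets": [
    [0.02,-0.3,0,0,15],
    [0.02,-0.4,0,0,15],
    [0.02,-0.4,0.5,0,15],
    [0.02,-0.4,1.2,0,15],
    [0.02,-0.4,2.0,0,15]
  ]
}}

```text
time_s: 9.42
tcp_pos: [0.5713, -0.1332, 0.1265]
ee_rot: [[-0.998, -0.067, -0.006], [-0.067, 0.998, 0.0], [0.006, 0.001, -1.0]]
wrist_force: [0.2, 0.5, -1.3]
gripper_width: 0.275
gripper_force: 30.0
```

Call:
{"name": "servo_tool", "arguments": {
  "targets": [
    [-0.9,0.8,0,0,15],
    [-1.9,1.6,0,0,15],
    [-2.9,2.4,0,0,15],
    [-3.8,3.2,0,0,15],
    [-4.5,4.0,0,0,15]
  ]
}}

```text
time_s: 9.83
tcp_pos: [0.4348, -0.0129, 0.1273]
ee_rot: [[-0.998, -0.066, -0.004], [-0.066, 0.998, -0.001], [0.004, -0.0, -1.0]]
wrist_force: [1.2, 0.7, -0.7]
gripper_width: 0.277
gripper_force: 30.0
```

Call:
{"name": "servo_tool", "arguments": {
  "targets": [
    [-0.5,0.4,0,0,15],
    [-0.5,0.4,0,0,15],
    [-0.5,0.4,-0.8,0,15],
    [-0.5,0.4,-1.6,0,15],
    [-0.5,0.4,-2.2,0,15]
  ]
}}

```text
time_s: 10.25
tcp_pos: [0.4225, -0.0012, 0.0609]
ee_rot: [[-0.998, -0.068, -0.001], [-0.068, 0.998, -0.0], [0.001, -0.0, -1.0]]
wrist_force: [-1.0, -1.8, -1.2]
gripper_width: 0.273
gripper_force: 30.0
```

Run:
```python
from h import *
s=r.sense(); print(s['tcp_pos'],s['wrist_force'])
a=cap('scene','s3')['pixels'][170:290,200:360,::-1]; b=cap('top','t3')['pixels'][180:280,210:370,::-1]
cv2.imwrite('pics/v3.png',np.vstack([cv2.resize(a,(440,330)),cv2.resize(b,(440,265))]))
```

```text
[ 0.42253756 -0.00119613  0.06085628] [-1.02458676 -1.83155061 -1.21802691]
```

View pics/v3.png

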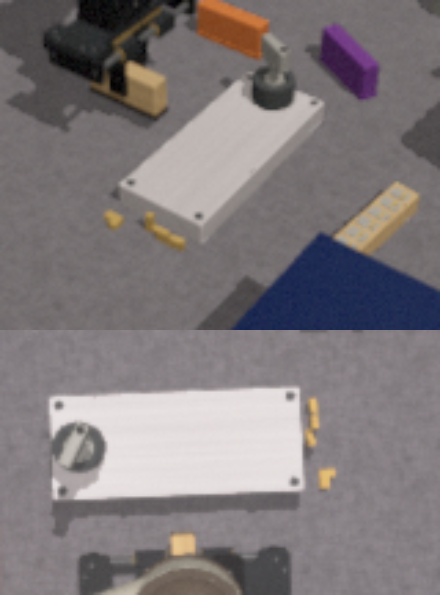

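Bed is clean: four offcuts lie on the bench past the free end, top view around (313,405) to (326,478) in the composite. Now I set the block down.

Call:
{"name": "servo_tool", "arguments": {
  "targets": [
    [0,0,-0.4,0,15],
    [0,0,-0.65,0,15],
    [0,0,-0.73,0,15],
    [0,0,-0.73,0,15],
    [0,0,-0.73,0,15]
  ]
}}

```text
time_s: 10.77
tcp_pos: [0.4237, -0.0008, 0.0408]
ee_rot: [[-0.998, -0.068, 0.001], [-0.068, 0.998, 0.0], [-0.001, 0.0, -1.0]]
wrist_force: [-0.2, 0.1, -2.2]
gripper_width: 0.273
gripper_force: 30.0
```

Call:
{"name": "servo_tool", "arguments": {
  "targets": [
    [0,0,0,0,30],
    [0,0,0,0,40],
    [0,0,0,0,50],
    [0,0,0,0,60],
    [0,0,0,0,60]
  ]
}}

```text
time_s: 11.18
tcp_pos: [0.4235, -0.0007, 0.0406]
ee_rot: [[-0.998, -0.068, 0.001], [-0.068, 0.998, 0.0], [-0.001, 0.0, -1.0]]
wrist_force: [-0.5, -0.5, 0.2]
gripper_width: 0.565
gripper_force: 0.0
```

Call:
{"name": "servo_tool", "arguments": {
  "targets": [
    [0,0,0,0,60],
    [0,0,1.0,0,60],
    [0,0,2.0,0,60],
    [0,0,3.0,0,60],
    [0,0,4.0,0,60]
  ]
}}

```text
time_s: 11.6
tcp_pos: [0.4229, -0.0009, 0.1617]
ee_rot: [[-0.998, -0.068, -0.0], [-0.068, 0.998, -0.0], [0.0, -0.0, -1.0]]
wrist_force: [0.8, 0.0, -0.4]
gripper_width: 0.685
gripper_force: 0.0
```

Run:
```python
from h import *
s=r.sense(); print(s['tcp_pos'],s['joints'])
c=load('t3'); im=c['pixels']
u,v=w2p(c,(.555,.107,.1)); u0,v0=int(u)-16,int(v)-16
a=cv2.resize(im[v0:v0+32,u0:u0+32,::-1],(480,480),interpolation=cv2.INTER_CUBIC)
d=cap('scene','s4'); u,v=w2p(d,(.42,0,.03)); U,V=int(u),int(v)
b=cv2.resize(d['pixels'][V-30:V+50,U-40:U+60,::-1],(300,240)); b=cv2.copyMakeBorder(b,0,240,0,0,0)
print(u0,v0); cv2.imwrite('pics/v4.png',np.hstack([a,b]))
```

```text
[ 0.42287253 -0.00093301  0.16170153] [ 2.20775315e+01  6.89485625e+00 -3.29504518e+01  1.50760478e-03
 -5.01845507e+01 -1.08189541e+02]
220 207
```

View pics/v4.png

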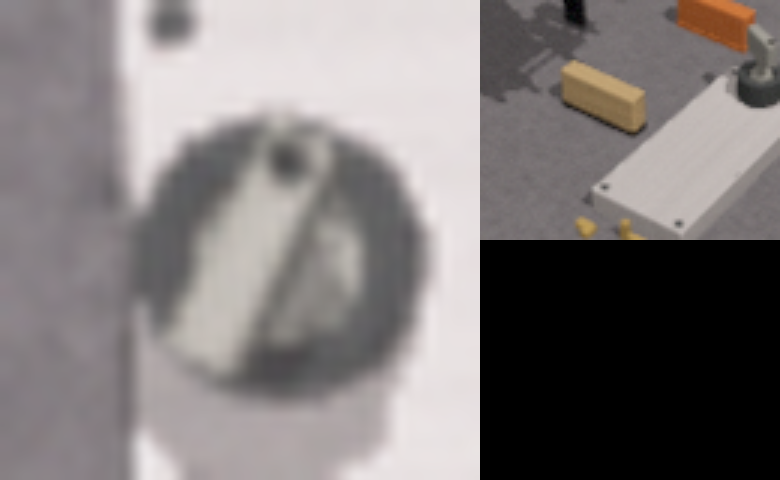

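The block stands upright on the bench at (600,95). In the bar close-up the top face runs from about (206,352) to (297,142), with the dimple at (288,160).

Run:
```python
from h import *
c=load('t3'); P=lambda u,v,z=.111:p2w(c,220+(u+.5)/15-.5,207+(v+.5)/15-.5,z)
a,b,d=P(206,352),P(297,142),P(288,160)
f=lambda e:np.degrees(np.arctan2(e[1],e[0]))
print(a,b,(a+b)/2,np.linalg.norm(a-b),f(b-a)); print('rim',P(280,258,.06),f(d-P(280,258,.06)),np.linalg.norm((d-P(280,258,.06))[:2]), 'dimple',d,f(d-(a+b)/2))
```

```text
[0.53704429 0.11391323 0.111     ] [0.57362306 0.0994423  0.111     ] [0.55533368 0.10667777 0.111     ] 0.03933718473442488 -21.58424962990171
rim [0.55479108 0.10613202 0.06      ] -18.47410325224266 0.016537215210111107 dimple [0.57047608 0.10089177 0.111     ] -20.91212045549582
```

Call:
{"name": "servo_tool", "arguments": {
  "targets": [
    [0.5,0.4,0,0.11,60],
    [1.2,1.0,0,0.23,60],
    [2.0,1.6,0,0.35,60],
    [2.8,2.3,0,0.47,60],
    [3.6,2.9,0,0.59,60]
  ]
}}

```text
time_s: 12.07
tcp_pos: [0.5321, 0.0872, 0.1602]
ee_rot: [[-0.788, -0.616, 0.0], [-0.616, 0.788, 0.0], [-0.0, 0.0, -1.0]]
wrist_force: [0.5, -0.5, 0.4]
gripper_width: 0.691
gripper_force: 0.0
```

Call:
{"name": "servo_tool", "arguments": {
  "targets": [
    [0.5,0.5,0,0.12,50],
    [0.8,0.68,0,0.24,50],
    [0.8,0.68,0,0.36,50],
    [0.8,0.68,0,0.48,50],
    [0.8,0.68,0,0.6,50]
  ]
}}

```text
time_s: 12.48
tcp_pos: [0.5552, 0.1068, 0.1595]
ee_rot: [[-0.302, -0.953, -0.001], [-0.953, 0.302, -0.0], [0.001, 0.001, -1.0]]
wrist_force: [0.9, 0.4, -0.4]
gripper_width: 0.578
gripper_force: 0.0
```

Call:
{"name": "servo_tool", "arguments": {
  "targets": [
    [0,0,0,0.12,40],
    [0,0,0,0.24,40],
    [0,0,0,0.36,40],
    [0,0,0,0.48,40],
    [0,0,0,0.6,40]
  ]
}}

```text
time_s: 12.9
tcp_pos: [0.5551, 0.1066, 0.1599]
ee_rot: [[0.289, -0.957, -0.001], [-0.957, -0.289, -0.0], [0.0, 0.001, -1.0]]
wrist_force: [0.5, -0.5, 0.5]
gripper_width: 0.463
gripper_force: 0.0
```

Call:
{"name": "servo_tool", "arguments": {
  "targets": [
    [0,0,0,0.12,40],
    [0,0,0,0.24,40],
    [0,0,0,0.36,40],
    [0,0,0,0.48,40],
    [0,0,0,0.6,40]
  ]
}}

```text
time_s: 13.32
tcp_pos: [0.555, 0.1065, 0.1599]
ee_rot: [[0.779, -0.627, -0.001], [-0.627, -0.779, -0.0], [-0.0, 0.001, -1.0]]
wrist_force: [0.1, 0.6, 0.1]
gripper_width: 0.46
gripper_force: 0.0
```

Call:
{"name": "servo_tool", "arguments": {
  "targets": [
    [0,0,0,0.12,40],
    [0,0,0,0.24,40],
    [0,0,0,0.31,40],
    [0,0,0,0.31,40],
    [0,0,0,0.31,40]
  ]
}}

```text
time_s: 13.73
tcp_pos: [0.5551, 0.1066, 0.16]
ee_rot: [[0.93, -0.367, -0.001], [-0.367, -0.93, -0.0], [-0.0, 0.0, -1.0]]
wrist_force: [0.2, -0.1, -0.4]
gripper_width: 0.46
gripper_force: 0.0
```

Run:
```python
from h import *
s=r.sense(); print(s['tcp_pos'],s['joints'],np.degrees(np.arctan2(s['ee_rot'][1,1],s['ee_rot'][0,1])))
```

```text
[0.55509381 0.10659202 0.15999479] [ 2.72894663e+01  2.03140870e+01 -1.45136050e+01 -6.18342368e-03
 -5.52049718e+01  4.11847955e+01] -111.52926345257555
```

Call:
{"name": "servo_tool", "arguments": {
  "targets": [
    [0,0,-0.8,0,40],
    [0,0,-1.6,0,40],
    [0,0,-2.2,0,40],
    [0,0,-2.45,0,40],
    [0,0,-2.45,0,30]
  ]
}}

```text
time_s: 14.15
tcp_pos: [0.5541, 0.1061, 0.0848]
ee_rot: [[0.93, -0.366, -0.004], [-0.366, -0.93, -0.002], [-0.003, 0.003, -1.0]]
wrist_force: [0.2, 0.4, 0.6]
gripper_width: 0.432
gripper_force: 0.0
```

Call:
{"name": "servo_tool", "arguments": {
  "targets": [
    [0,0,0,0,25],
    [0,0,0,0,20],
    [0,0,0,0,16],
    [0,0,0,0,16],
    [0,0,0,0,16]
  ]
}}

```text
time_s: 14.57
tcp_pos: [0.5557, 0.1068, 0.0877]
ee_rot: [[0.931, -0.365, 0.002], [-0.365, -0.931, 0.001], [0.001, -0.001, -1.0]]
wrist_force: [0.3, -0.1, 0.1]
gripper_width: 0.199
gripper_force: 0.0
```

Run:
```python
from h import *
s=r.sense(); print(s['tcp_pos'],s['wrist_force'],s['moment'],s['gripper_width']*87,s['gripper_force'])
c=cap('scene','s5'); u,v=w2p(c,(.555,.1065,.095)); u,v=int(u),int(v); print(u,v)
cv2.imwrite('pics/v5.png',cv2.resize(c['pixels'][v-30:v+30,u-40:u+40,::-1],None,fx=6,fy=6))
```

```text
[0.55565919 0.10677735 0.08770832] [ 0.34738089 -0.11636306  0.14793597] [-0.07100255  0.12946927 -0.00905317] 17.31349566825505 0.0
299 189
```

View pics/v5.png

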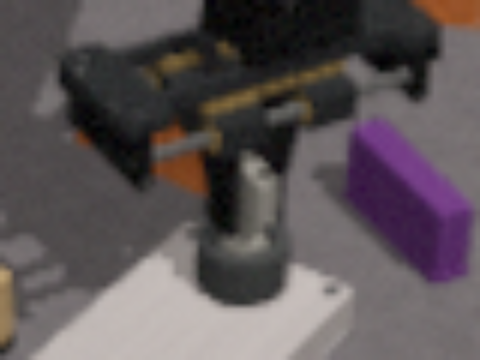

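The fingers are astride the bar; its near end shows at (258,190) between them. I'll build a height estimator for the bar (outline-gradient fit in the scene camera) and test it on the unobstructed pictures.

```bash
cat >> h.py <<'E'
def fit(c,yaws,zs,ctr=(.555,.1065)):
    """best (score,yaw,z) of the bar's box outline in the picture, by gradient along its hull and top face"""
    g=cv2.GaussianBlur(c['pixels'].astype(np.float32),(0,0),.7)
    gm=np.sqrt(sum(cv2.Sobel(g[:,:,k],cv2.CV_32F,1,0)**2+cv2.Sobel(g[:,:,k],cv2.CV_32F,0,1)**2 for k in range(3)))
    out=[]
    for y in yaws:
        e=np.array([np.cos(np.radians(y)),np.sin(np.radians(y))]); n=np.array([-e[1],e[0]])
        for z in zs:
            top=[w2p(c,(*(np.array(ctr)+a*.023*e+b*.007*n),z+.015)) for a,b in((1,1),(1,-1),(-1,-1),(-1,1))]
            bot=[w2p(c,(*(np.array(ctr)+a*.023*e+b*.007*n),z-.015)) for a,b in((1,1),(1,-1),(-1,-1),(-1,1))]
            H=cv2.convexHull(np.array(top+bot,np.float32))[:,0]; pts=[]
            for Q in (H,np.array(top)):
                for i in range(len(Q)):
                    pts.append(Q[i]+(Q[(i+1)%len(Q)]-Q[i])*np.linspace(0,1,12)[:,None])
            p=np.vstack(pts).astype(np.float32)
            out.append((float(cv2.remap(gm,p[:,0].copy(),p[:,1].copy(),cv2.INTER_LINEAR).mean()),y,z))
    return max(out)
E
python3 - <<'E'
from h import *
zs=np.arange(.076,.112,.0005)
for f in('s0','s3','s4'):
    c=load('scene0' if f=='s0' else f); print(f,fit(c,range(-60,30,2),zs),[round(fit(c,[y],zs)[2],4) for y in(-27,-21,-15)])
print(fit(load('t3'),range(-60,30,2),[.096]))
E
```

```text
s0 (184.9073028564453, -32, np.float64(0.09250000000000001)) [np.float64(0.093), np.float64(0.0935), np.float64(0.0935)]
s3 (187.6227569580078, -32, np.float64(0.09250000000000001)) [np.float64(0.093), np.float64(0.093), np.float64(0.093)]
s4 (187.49586486816406, -32, np.float64(0.09250000000000001)) [np.float64(0.093), np.float64(0.093), np.float64(0.093)]
(328.7123107910156, 18, 0.096)
```

Call:
{"name": "servo_tool", "arguments": {
  "targets": [
    [0,0,0,0.08,16],
    [0,0,0,0.16,16],
    [0,0,0,0.24,16],
    [0,0,0,0.32,16],
    [0,0,0,0.4,16]
  ]
}}

```text
time_s: 15.03
tcp_pos: [0.5561, 0.107, 0.0876]
ee_rot: [[1.0, 0.03, 0.002], [0.03, -1.0, 0.001], [0.002, -0.001, -1.0]]
wrist_force: [1.1, 0.5, 0.7]
gripper_width: 0.183
gripper_force: 3.4
```

Run:
```python
from h import *
s=r.sense(); print(s['tcp_pos'],s['wrist_force'],s['moment'],s['gripper_width']*87,s['gripper_force'])
```

```text
[0.55612743 0.10703975 0.08758468] [1.0689749  0.49722543 0.67296013] [ 0.09061253  0.03899471 -0.08292863] 15.959005092576243 3.4368153595096373
```

Call:
{"name": "servo_tool", "arguments": {
  "targets": [
    [0,0,0,0,40],
    [0,0,0,0,40],
    [0,0,0.8,0,40],
    [0,0,1.6,0,40],
    [0,0,2.4,0,40]
  ]
}}

```text
time_s: 15.45
tcp_pos: [0.5548, 0.1063, 0.1593]
ee_rot: [[1.0, 0.024, -0.002], [0.024, -1.0, -0.001], [-0.002, 0.001, -1.0]]
wrist_force: [1.2, 0.3, 0.8]
gripper_width: 0.432
gripper_force: 0.0
```

```bash
cat > look.py <<'E'
from h import *
import sys
n=sys.argv[1]; s=r.sense(); y=np.degrees(np.arctan2(s['ee_rot'][1,1],s['ee_rot'][0,1]))+90
c=cap('scene','b'+n); t=cap('top','bt'+n); zs=np.arange(.07,.112,.0005)
print('tool bar yaw',y,'j6',s['joints'][5],'tcp',s['tcp_pos'],'t',s['time_s'])
print('free',fit(c,np.arange(y-24,y+25,2),zs),'at yaw-5,0,+5',[(round(a[2],4),round(a[0])) for a in(fit(c,[y+d],zs) for d in(-10,-5,0,5))])
E
python3 look.py 1
```

```text
tool bar yaw 1.3865271903721066 j6 64.10027493650732 tcp [0.55477241 0.1063183  0.15928048] t 15.45
free (231.7971649169922, np.float64(-20.613472809627893), np.float64(0.09500000000000003)) at yaw-5,0,+5 [(np.float64(0.095), 219), (np.float64(0.095), 203), (np.float64(0.096), 188), (np.float64(0.0965), 173)]
```

Call:
{"name": "servo_tool", "arguments": {
  "targets": [
    [0,0,-0.8,0,40],
    [0,0,-1.6,0,40],
    [0,0,-2.2,0,30],
    [0,0,-2.4,0,24],
    [0,0,-2.4,0,17]
  ]
}}

```text
time_s: 15.97
tcp_pos: [0.5539, 0.1059, 0.0848]
ee_rot: [[1.0, 0.025, -0.004], [0.025, -1.0, -0.002], [-0.004, 0.002, -1.0]]
wrist_force: [-0.4, 0.2, -0.1]
gripper_width: 0.312
gripper_force: 0.0
```

Call:
{"name": "servo_tool", "arguments": {
  "targets": [
    [0,0,0,0,17],
    [0,0,0,0,17],
    [0,0,0,0.08,17],
    [0,0,0,0.16,17],
    [0,0,0,0.24,17]
  ]
}}

```text
time_s: 16.38
tcp_pos: [0.5563, 0.1071, 0.0884]
ee_rot: [[0.964, 0.266, 0.003], [0.266, -0.964, 0.001], [0.003, -0.001, -1.0]]
wrist_force: [0.1, 0.2, -0.6]
gripper_width: 0.202
gripper_force: 4.1
```

Run:
```python
from h import *
s=r.sense(); print(s['tcp_pos'],s['wrist_force'],s['moment'],s['gripper_width']*87,s['gripper_force'])
```

```text
[0.55626235 0.1070624  0.08836407] [ 0.14759032  0.19525623 -0.5802236 ] [-0.02863057  0.05200521 -0.06422216] 17.587156571478996 4.149380871458561
```

Call:
{"name": "servo_tool", "arguments": {
  "targets": [
    [0,0,0,0,40],
    [0,0,0,0,40],
    [0,0,0.8,0,40],
    [0,0,1.6,0,40],
    [0,0,2.4,0,40]
  ]
}}

```text
time_s: 16.8
tcp_pos: [0.5552, 0.1065, 0.16]
ee_rot: [[0.965, 0.261, -0.0], [0.261, -0.965, -0.0], [-0.0, 0.0, -1.0]]
wrist_force: [0.9, -0.5, -0.1]
gripper_width: 0.437
gripper_force: 0.0
```

```bash
python3 look.py 2
python3 - <<'E'
from h import *
def z(c,f):
    u,v=w2p(c,(.555,.1065,.1)); u,v=int(u),int(v); return cv2.resize(c['pixels'][v-16:v+16,u-16:u+16,::-1],(260,260),interpolation=cv2.INTER_CUBIC)
cv2.imwrite('pics/v6.png',np.vstack([np.hstack([z(load(f),f) for f in r_]) for r_ in(('s4','b1','b2'),('t3','bt1','bt2'))]))
E
```

```text
tool bar yaw 15.134158613072302 j6 77.84395922307317 tcp [0.55518429 0.10650383 0.16002324] t 16.8
free (223.04190063476562, np.float64(-8.865841386927698), np.float64(0.09450000000000003)) at yaw-5,0,+5 [(np.float64(0.0955), 188), (np.float64(0.1115), 186), (np.float64(0.1115), 177), (np.float64(0.1115), 166)]
```

View pics/v6.png

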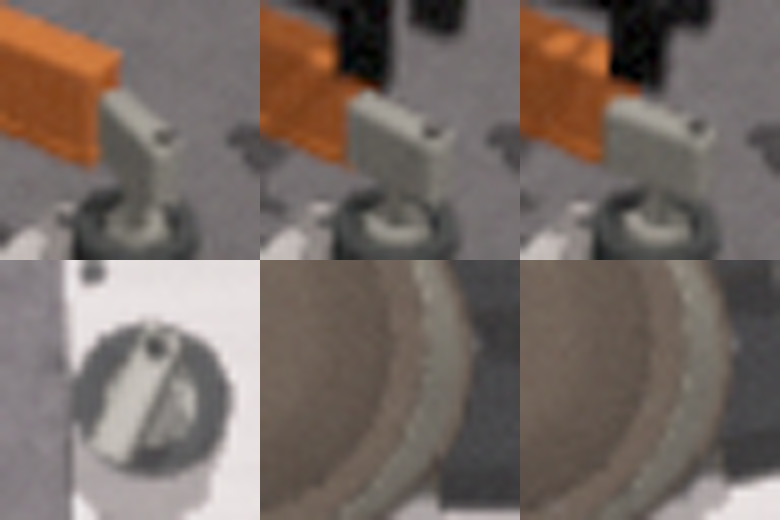

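Not dropped yet: the bar turns with the fingers and the neck is still long. The dimple is at (162,133), (172,130), (175,125) in the three scene panels, so I'll solve yaw and height from it.

```bash
cat >> h.py <<'E'
from scipy.optimize import least_squares
def dimple_solve(c,px,y0,ctr=(.555,.1065)):
    f=lambda q:np.array(w2p(c,(ctr[0]+.016*np.cos(q[0]),ctr[1]+.016*np.sin(q[0]),q[1]+.015)))-px
    s=least_squares(f,[np.radians(y0),.095],x_scale=[.1,.01]); return np.degrees(s.x[0]),s.x[1],np.abs(s.fun).max()
def dimple(c,yaws,zs=np.arange(.08,.102,.0005),ctr=(.555,.1065)):
    """darkest small blob, ringed by bright bar top, among predicted dimple places"""
    g=c['pixels'].astype(np.float32).mean(2); k=16; 
    d=cv2.GaussianBlur(g,(0,0),2.)-cv2.GaussianBlur(g,(0,0),.6); b=None
    for y in yaws:
        for z in zs:
            u,v=w2p(c,(ctr[0]+.016*np.cos(np.radians(y)),ctr[1]+.016*np.sin(np.radians(y)),z+.015))
            s=cv2.getRectSubPix(d,(1,1),(u,v))[0,0]
            if b is None or s>b[0]: b=(float(s),float(y),float(z))
    return b
E
python3 - <<'E'
from h import *
for f,p,y in(('s4',(162,133),-21),('b1',(172,130),-5),('b2',(175,125),8)):
    c=load(f);u,v=w2p(c,(.555,.1065,.1)); px=np.array([int(u)-16+(p[0]+.5)/8.125-.5,int(v)-16+(p[1]+.5)/8.125-.5])
    print(f,px,dimple_solve(c,px,y),dimple(c,np.arange(y-30,y+31,2)))
E
```

```text
s4 [302.5        186.93076923] (np.float64(-18.94914845920799), np.float64(0.09791548652797501), np.float64(1.1368683772161603e-13)) (14.917449951171875, -11.0, 0.09650000000000002)
b1 [303.73076923 186.56153846] (np.float64(0.9093084974188392), np.float64(0.09677312207498256), np.float64(0.0)) (17.25533103942871, 5.0, 0.09450000000000001)
b2 [304.1        185.94615385] (np.float64(8.547203252449107), np.float64(0.09789859668810763), np.float64(0.0)) (20.522655487060547, 6.0, 0.09800000000000002)
```

Create look.py:
```python
from h import *
import sys
n=sys.argv[1]; s=r.sense(); y=np.degrees(np.arctan2(s['ee_rot'][1,1],s['ee_rot'][0,1]))+90+(float(sys.argv[2]) if len(sys.argv)>2 else 0)
c=cap('scene','b'+n); print('tool bar yaw',y,'j6',s['joints'][5],'tcp',s['tcp_pos'],'t',s['time_s'])
zs=np.arange(.07,.105,.0005); d=dimple(c,np.arange(y-26,y+15,1),zs); print('dimple',d,'edge z',fit(c,[d[1]],zs),fit(c,[y-7],zs))
```

```text
(no output)
```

Call:
{"name": "servo_tool", "arguments": {
  "targets": [
    [0,0,-0.8,0,40],
    [0,0,-1.6,0,40],
    [0,0,-2.2,0,30],
    [0,0,-2.4,0,24],
    [0,0,-2.4,0,16.5]
  ]
}}

```text
time_s: 17.32
tcp_pos: [0.5542, 0.1061, 0.0852]
ee_rot: [[0.965, 0.262, -0.004], [0.262, -0.965, -0.002], [-0.004, 0.001, -1.0]]
wrist_force: [-0.8, -0.8, -0.6]
gripper_width: 0.315
gripper_force: 0.0
```

Call:
{"name": "servo_tool", "arguments": {
  "targets": [
    [0,0,0,0,16.5],
    [0,0,0,0.07,16.5],
    [0,0,0,0.14,16.5],
    [0,0,0,0.21,16.5],
    [0,0,0,0.28,16.5]
  ]
}}

```text
time_s: 17.73
tcp_pos: [0.5562, 0.107, 0.0885]
ee_rot: [[0.853, 0.522, 0.003], [0.522, -0.853, 0.001], [0.003, 0.0, -1.0]]
wrist_force: [-1.5, 0.2, -0.7]
gripper_width: 0.197
gripper_force: 5.6
```

Call:
{"name": "servo_tool", "arguments": {
  "targets": [
    [0,0,0,0,40],
    [0,0,0,0,40],
    [0,0,0.8,0,40],
    [0,0,1.6,0,40],
    [0,0,2.4,0,40]
  ]
}}

```text
time_s: 18.15
tcp_pos: [0.5554, 0.1066, 0.1603]
ee_rot: [[0.855, 0.518, 0.0], [0.518, -0.855, -0.0], [0.0, 0.0, -1.0]]
wrist_force: [1.0, 0.8, -0.2]
gripper_width: 0.437
gripper_force: 0.0
```

```bash
python3 look.py 3
```

```text
tool bar yaw 31.19753795374409 j6 93.89877520639905 tcp [0.55540722 0.10659811 0.16026927] t 18.15
dimple (17.992319107055664, 33.19753795374409, 0.09700000000000003) edge z (143.93292236328125, 33.19753795374409, np.float64(0.08400000000000002)) (142.3685760498047, np.float64(24.19753795374409), np.float64(0.08450000000000002))
```

Call:
{"name": "servo_tool", "arguments": {
  "targets": [
    [0,0,-0.8,0,40],
    [0,0,-1.6,0,40],
    [0,0,-2.2,0,30],
    [0,0,-2.4,0,24],
    [0,0,-2.4,0,16.5]
  ]
}}

```text
time_s: 18.62
tcp_pos: [0.5546, 0.1063, 0.0857]
ee_rot: [[0.855, 0.519, -0.002], [0.519, -0.855, -0.001], [-0.003, -0.0, -1.0]]
wrist_force: [0.1, -0.3, 0.1]
gripper_width: 0.316
gripper_force: 0.0
```

Call:
{"name": "servo_tool", "arguments": {
  "targets": [
    [0,0,0,0,16.5],
    [0,0,0,0.07,16.5],
    [0,0,0,0.14,16.5],
    [0,0,0,0.21,16.5],
    [0,0,0,0.28,16.5]
  ]
}}

```text
time_s: 19.03
tcp_pos: [0.5562, 0.107, 0.0886]
ee_rot: [[0.676, 0.737, 0.003], [0.737, -0.676, 0.001], [0.003, 0.001, -1.0]]
wrist_force: [-1.5, 0.2, -0.6]
gripper_width: 0.192
gripper_force: 5.9
```

Call:
{"name": "servo_tool", "arguments": {
  "targets": [
    [0,0,0,0,40],
    [0,0,0,0,40],
    [0,0,0.8,0,40],
    [0,0,1.6,0,40],
    [0,0,2.4,0,40]
  ]
}}

```text
time_s: 19.45
tcp_pos: [0.5555, 0.1066, 0.1603]
ee_rot: [[0.679, 0.734, 0.001], [0.734, -0.679, -0.0], [0.0, 0.0, -1.0]]
wrist_force: [0.4, 1.3, 0.0]
gripper_width: 0.433
gripper_force: 0.0
```

```bash
python3 look.py 4
```

```text
tool bar yaw 47.23755923738569 j6 109.9386101463807 tcp [0.55546774 0.10659134 0.16033211] t 19.45
dimple (12.5013427734375, 34.23755923738569, 0.09700000000000003) edge z (145.66607666015625, 34.23755923738569, np.float64(0.09350000000000003)) (141.60690307617188, np.float64(40.23755923738569), np.float64(0.10450000000000004))
```

Call:
{"name": "servo_tool", "arguments": {
  "targets": [
    [0,0,-0.8,0,40],
    [0,0,-1.6,0,40],
    [0,0,-2.2,0,30],
    [0,0,-2.4,0,24],
    [0,0,-2.4,0,17]
  ]
}}

```text
time_s: 19.92
tcp_pos: [0.5546, 0.1063, 0.0857]
ee_rot: [[0.678, 0.735, -0.002], [0.735, -0.678, -0.001], [-0.003, -0.001, -1.0]]
wrist_force: [-0.4, -0.8, -0.2]
gripper_width: 0.313
gripper_force: 0.0
```

Call:
{"name": "servo_tool", "arguments": {
  "targets": [
    [0,0,0,0,17],
    [0,0,0,0.06,17],
    [0,0,0,0.12,17],
    [0,0,0,0.18,17],
    [0,0,0,0.24,17]
  ]
}}

```text
time_s: 20.33
tcp_pos: [0.5563, 0.1071, 0.0885]
ee_rot: [[0.481, 0.877, 0.003], [0.877, -0.481, 0.001], [0.003, 0.002, -1.0]]
wrist_force: [-1.1, -0.3, -0.8]
gripper_width: 0.2
gripper_force: 5.0
```

Call:
{"name": "servo_tool", "arguments": {
  "targets": [
    [0,0,0,0,40],
    [0,0,0,0,40],
    [0,0,0.8,0,40],
    [0,0,1.6,0,40],
    [0,0,2.4,0,40]
  ]
}}

```text
time_s: 20.75
tcp_pos: [0.5555, 0.1066, 0.1603]
ee_rot: [[0.485, 0.875, 0.001], [0.875, -0.485, -0.0], [0.0, 0.001, -1.0]]
wrist_force: [0.2, 0.0, 0.9]
gripper_width: 0.435
gripper_force: 0.0
```

```bash
python3 look.py 5
```

```text
tool bar yaw 61.005456040102295 j6 123.70510070625441 tcp [0.55546025 0.10661051 0.16033938] t 20.75
dimple (12.139509201049805, 76.0054560401023, 0.07750000000000001) edge z (200.75367736816406, 76.0054560401023, np.float64(0.10250000000000004)) (173.30221557617188, np.float64(54.005456040102295), np.float64(0.10450000000000004))
```

Run:
```python
from h import *
for f,ys in(('b3',range(14,36)),('b4',range(30,52)),('b5',range(42,66))):
    c=load(f)
    for z0 in(.096,.0975,.091,.0895,.088): print(f,z0,np.round(dimple(c,ys,[z0])[:2],1),end=' | ')
    # boss-interior/neck columns: bright profile down the axis
    g=c['pixels'].astype(float).mean(2).astype(np.float32)
    print('\n axis profile',[int(cv2.getRectSubPix(g,(3,1),w2p(c,(.555,.1065,z)))[0].mean()) for z in np.arange(.120,.058,-.002)])
```

```text
b3 0.096 [17.5 35. ] | b3 0.0975 [17.8 30. ] | b3 0.091 [ 4.7 35. ] | b3 0.0895 [-2.7 14. ] | b3 0.088 [-0.4 14. ] | 
 axis profile [98, 112, 130, 145, 152, 155, 151, 142, 127, 117, 110, 108, 109, 108, 107, 107, 106, 106, 106, 103, 98, 95, 91, 94, 98, 101, 104, 106, 108, 117, 126]
b4 0.096 [12.2 39. ] | b4 0.0975 [12.4 32. ] | b4 0.091 [-7.8 51. ] | b4 0.0895 [-6.1 30. ] | b4 0.088 [-1.3 30. ] | 
 axis profile [96, 109, 124, 136, 141, 142, 138, 130, 118, 111, 109, 110, 114, 114, 113, 113, 113, 113, 113, 107, 100, 95, 90, 93, 97, 101, 105, 107, 109, 117, 125]
b5 0.096 [ 5.6 56. ] | b5 0.0975 [ 8.3 50. ] | b5 0.091 [ 2.5 63. ] | b5 0.0895 [ 2.6 63. ] | b5 0.088 [ 4.2 42. ] | 
 axis profile [104, 111, 113, 114, 114, 112, 106, 100, 92, 87, 85, 84, 84, 84, 85, 88, 93, 98, 103, 103, 103, 101, 98, 98, 97, 102, 107, 109, 110, 118, 125]
```

Call:
{"name": "servo_tool", "arguments": {
  "targets": [
    [0,0,-0.8,0,40],
    [0,0,-1.6,0,40],
    [0,0,-2.2,0,30],
    [0,0,-2.4,0,24],
    [0,0,-2.4,0,17]
  ]
}}

```text
time_s: 21.22
tcp_pos: [0.5547, 0.1063, 0.0858]
ee_rot: [[0.484, 0.875, -0.002], [0.875, -0.484, -0.001], [-0.002, -0.001, -1.0]]
wrist_force: [0.6, 0.1, 0.1]
gripper_width: 0.314
gripper_force: 0.0
```

Call:
{"name": "servo_tool", "arguments": {
  "targets": [
    [0,0,0,0,17],
    [0,0,0,0.06,17],
    [0,0,0,0.12,17],
    [0,0,0,0.18,17],
    [0,0,0,0.24,17]
  ]
}}

```text
time_s: 21.63
tcp_pos: [0.5563, 0.1071, 0.0885]
ee_rot: [[0.259, 0.966, 0.003], [0.966, -0.259, 0.001], [0.002, 0.003, -1.0]]
wrist_force: [0.6, 0.5, 0.0]
gripper_width: 0.198
gripper_force: 2.5
```

Call:
{"name": "servo_tool", "arguments": {
  "targets": [
    [0,0,0,0,40],
    [0,0,0,0,40],
    [0,0,0.8,0,40],
    [0,0,1.6,0,40],
    [0,0,2.4,0,40]
  ]
}}

```text
time_s: 22.05
tcp_pos: [0.5554, 0.1066, 0.1603]
ee_rot: [[0.263, 0.965, 0.0], [0.965, -0.263, -0.0], [-0.0, 0.001, -1.0]]
wrist_force: [0.9, 1.1, 0.2]
gripper_width: 0.433
gripper_force: 0.0
```

```bash
cat > look2.py <<'E'
from h import *
import sys
f='b'+sys.argv[1]; c=cap('scene',f); s=r.sense(); print('yaw',np.degrees(np.arctan2(s['ee_rot'][1,1],s['ee_rot'][0,1]))+90,'j6',s['joints'][5],s['time_s'])
g=c['pixels'].astype(np.float32).mean(2)
print([int(cv2.getRectSubPix(g,(3,1),w2p(c,(.555,.1065,z)))[0].mean()) for z in np.arange(.120,.058,-.002)])
E
python3 look2.py 6
```

```text
yaw 74.83758193322572 j6 137.4605652761279 22.1
[115, 115, 115, 114, 112, 111, 112, 113, 113, 108, 100, 94, 88, 90, 95, 101, 108, 112, 115, 116, 117, 116, 116, 110, 103, 100, 97, 100, 103, 105, 107]
```

Run:
```python
from h import *
def z(f):
    c=load(f);u,v=w2p(c,(.555,.1065,.09)); u,v=int(u),int(v); return cv2.resize(c['pixels'][v-16:v+16,u-16:u+16,::-1],(380,380),interpolation=cv2.INTER_CUBIC)
cv2.imwrite('pics/v7.png',np.hstack([z('b5'),z('b6')]))
```

```text
(no output)
```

View pics/v7.png

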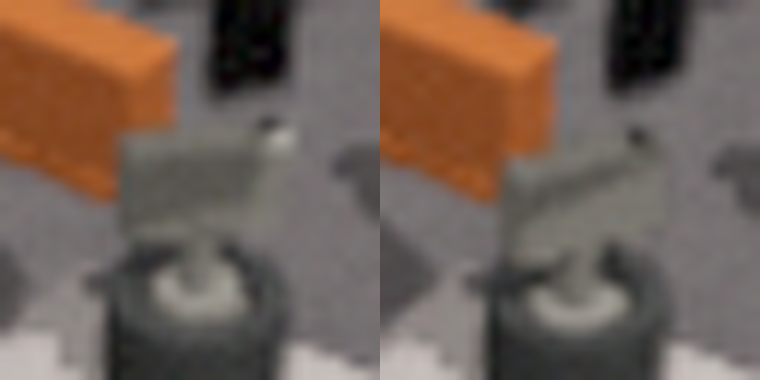

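Right panel (latest): the bar and the flange in the bore sit clearly lower, so the bolt has dropped. Dimples are at (270,128) before and (255,138) after.

Run:
```python
from h import *
for f,p,y in(('b5',(270,128),54),('b6',(255,138),68)):
    c=load(f);u,v=w2p(c,(.555,.1065,.09)); k=380/32
    px=np.array([int(u)-16+(p[0]+.5)/k-.5,int(v)-16+(p[1]+.5)/k-.5]); print(f,px,dimple_solve(c,px,y))
```

```text
b5 [305.27894737 184.32105263] (np.float64(33.83581181600169), np.float64(0.09962335980937659), np.float64(0.5887809528151138))
b6 [304.01578947 185.16315789] (np.float64(62.55520545055729), np.float64(0.0908566971916555), np.float64(0.0))
```

The height reads 6 mm lower with bar yaw about 63°, so the drop was near 60°. Now forward: fingers astride, following the bolt down slightly.

Call:
{"name": "servo_tool", "arguments": {
  "targets": [
    [0,0,-0.8,-0.08,40],
    [0,0,-1.6,-0.16,40],
    [0,0,-2.2,-0.16,30],
    [0,0,-2.35,-0.16,24],
    [0,0,-2.35,-0.16,17]
  ]
}}

```text
time_s: 22.52
tcp_pos: [0.5548, 0.1063, 0.0875]
ee_rot: [[0.412, 0.911, -0.002], [0.911, -0.412, -0.001], [-0.002, -0.001, -1.0]]
wrist_force: [0.4, 0.1, 1.1]
gripper_width: 0.315
gripper_force: 0.0
```

Call:
{"name": "servo_tool", "arguments": {
  "targets": [
    [0,0,0,0,17],
    [0,0,0,0,17],
    [0,0,0,-0.08,17],
    [0,0,0,-0.16,17],
    [0,0,-0.005,-0.25,17]
  ]
}}

```text
time_s: 22.93
tcp_pos: [0.5562, 0.107, 0.0898]
ee_rot: [[0.628, 0.779, 0.003], [0.779, -0.628, 0.001], [0.003, 0.002, -1.0]]
wrist_force: [-0.1, -0.2, 0.7]
gripper_width: 0.199
gripper_force: 2.3
```

Call:
{"name": "servo_tool", "arguments": {
  "targets": [
    [0,0,-0.003,-0.1,17],
    [0,0,-0.006,-0.2,17],
    [0,0,-0.009,-0.3,17],
    [0,0,-0.012,-0.4,17],
    [0,0,-0.016,-0.5,17]
  ]
}}

```text
time_s: 23.35
tcp_pos: [0.5562, 0.107, 0.0893]
ee_rot: [[0.924, 0.382, 0.003], [0.382, -0.924, 0.001], [0.003, 0.0, -1.0]]
wrist_force: [0.5, -0.7, 0.1]
gripper_width: 0.197
gripper_force: 2.9
```

Call:
{"name": "servo_tool", "arguments": {
  "targets": [
    [0,0,-0.003,-0.1,17],
    [0,0,-0.006,-0.2,17],
    [0,0,-0.009,-0.3,17],
    [0,0,-0.012,-0.4,17],
    [0,0,-0.016,-0.5,17]
  ]
}}

```text
time_s: 23.77
tcp_pos: [0.5562, 0.107, 0.0889]
ee_rot: [[0.994, -0.108, 0.003], [-0.108, -0.994, 0.001], [0.003, -0.001, -1.0]]
wrist_force: [-0.1, 0.9, 0.6]
gripper_width: 0.198
gripper_force: 2.9
```

Run:
```python
from h import *
s=r.sense(); print(s['tcp_pos'],s['wrist_force'],s['moment'],s['gripper_width']*87,s['gripper_force'],s['joints'][5])
c=cap('scene','f1'); g=c['pixels'].astype(np.float32).mean(2)
```

```text
[0.5561514  0.10704709 0.08885191] [-0.09235372  0.90381405  0.55366668] [-0.0199811   0.23546037 -0.01632585] 17.225753312412373 2.9205096039368073 56.48452229981937
```

Call:
{"name": "servo_tool", "arguments": {
  "targets": [
    [0,0,-0.003,-0.1,17],
    [0,0,-0.006,-0.2,17],
    [0,0,-0.009,-0.3,17],
    [0,0,-0.012,-0.4,17],
    [0,0,-0.016,-0.5,17]
  ]
}}

```text
time_s: 24.23
tcp_pos: [0.5562, 0.1071, 0.0883]
ee_rot: [[0.822, -0.57, 0.003], [-0.57, -0.822, 0.001], [0.002, -0.002, -1.0]]
wrist_force: [0.3, 0.2, 1.0]
gripper_width: 0.195
gripper_force: 2.2
```

Call:
{"name": "servo_tool", "arguments": {
  "targets": [
    [0,0,-0.003,-0.1,17],
    [0,0,-0.006,-0.2,17],
    [0,0,-0.009,-0.3,17],
    [0,0,-0.012,-0.4,17],
    [0,0,-0.016,-0.5,17]
  ]
}}

```text
time_s: 24.65
tcp_pos: [0.5562, 0.1071, 0.0878]
ee_rot: [[0.448, -0.894, 0.003], [-0.894, -0.448, 0.001], [0.0, -0.003, -1.0]]
wrist_force: [-0.0, 0.6, 1.0]
gripper_width: 0.196
gripper_force: 2.2
```

Call:
{"name": "servo_tool", "arguments": {
  "targets": [
    [0,0,-0.003,-0.1,17],
    [0,0,-0.006,-0.2,17],
    [0,0,-0.009,-0.3,17],
    [0,0,-0.012,-0.4,17],
    [0,0,-0.016,-0.5,17]
  ]
}}

```text
time_s: 25.07
tcp_pos: [0.5562, 0.1071, 0.0873]
ee_rot: [[-0.035, -0.999, 0.003], [-0.999, 0.035, 0.001], [-0.001, -0.003, -1.0]]
wrist_force: [0.1, 0.7, 1.1]
gripper_width: 0.197
gripper_force: 2.3
```

Call:
{"name": "servo_tool", "arguments": {
  "targets": [
    [0,0,-0.003,-0.1,17],
    [0,0,-0.006,-0.2,17],
    [0,0,-0.009,-0.3,17],
    [0,0,-0.012,-0.4,17],
    [0,0,-0.016,-0.5,17]
  ]
}}

```text
time_s: 25.48
tcp_pos: [0.5562, 0.1071, 0.0869]
ee_rot: [[-0.51, -0.86, 0.003], [-0.86, 0.51, 0.001], [-0.002, -0.002, -1.0]]
wrist_force: [-0.0, 1.0, 0.6]
gripper_width: 0.195
gripper_force: 2.4
```

Call:
{"name": "servo_tool", "arguments": {
  "targets": [
    [0,0,-0.003,-0.1,17],
    [0,0,-0.006,-0.2,17],
    [0,0,-0.009,-0.3,17],
    [0,0,-0.012,-0.4,17],
    [0,0,-0.016,-0.5,17]
  ]
}}

```text
time_s: 25.9
tcp_pos: [0.5563, 0.1071, 0.0864]
ee_rot: [[-0.86, -0.51, 0.003], [-0.51, 0.86, 0.001], [-0.003, -0.001, -1.0]]
wrist_force: [-0.2, 0.3, 1.7]
gripper_width: 0.2
gripper_force: 2.4
```

Call:
{"name": "servo_tool", "arguments": {
  "targets": [
    [0,0,-0.003,-0.1,17],
    [0,0,-0.006,-0.2,17],
    [0,0,-0.009,-0.3,17],
    [0,0,-0.012,-0.4,17],
    [0,0,-0.016,-0.5,17]
  ]
}}

```text
time_s: 26.32
tcp_pos: [0.5562, 0.1071, 0.0859]
ee_rot: [[-0.999, -0.036, 0.003], [-0.036, 0.999, 0.001], [-0.003, 0.001, -1.0]]
wrist_force: [0.4, 0.2, 1.1]
gripper_width: 0.194
gripper_force: 2.4
```

Call:
{"name": "servo_tool", "arguments": {
  "targets": [
    [0,0,-0.003,-0.1,17],
    [0,0,-0.006,-0.2,17],
    [0,0,-0.009,-0.3,17],
    [0,0,-0.012,-0.4,17],
    [0,0,-0.016,-0.5,17]
  ]
}}

```text
time_s: 26.73
tcp_pos: [0.5562, 0.107, 0.0854]
ee_rot: [[-0.894, 0.448, 0.003], [0.448, 0.894, 0.001], [-0.002, 0.002, -1.0]]
wrist_force: [-0.4, 0.4, 1.7]
gripper_width: 0.198
gripper_force: 2.4
```

Call:
{"name": "servo_tool", "arguments": {
  "targets": [
    [0,0,0,0,40],
    [0,0,0,0,40],
    [0,0,0.8,0,40],
    [0,0,1.6,0,40],
    [0,0,2.4,0,40]
  ]
}}

```text
time_s: 27.15
tcp_pos: [0.5552, 0.1065, 0.1568]
ee_rot: [[-0.897, 0.443, -0.0], [0.443, 0.897, -0.0], [0.0, -0.001, -1.0]]
wrist_force: [1.0, -0.0, -0.0]
gripper_width: 0.436
gripper_force: 0.0
```

```bash
python3 look2.py 7
python3 - <<'E'
from h import *
c=load('b7'); s=r.sense(); y=np.degrees(np.arctan2(s['ee_rot'][1,1],s['ee_rot'][0,1]))+90; print(y,s['tcp_pos'])
zs=np.arange(.07,.105,.0005)
for y0 in (y,y+180): print(y0,dimple(c,np.arange(y0-20,y0+26),zs))
E
```

```text
yaw 153.79717568178077 j6 -143.57802923571415 27.2
[116, 116, 115, 116, 119, 125, 136, 145, 151, 153, 151, 145, 136, 124, 111, 100, 90, 86, 84, 84, 84, 85, 85, 84, 82, 80, 78, 79, 80, 81, 83]
153.79717568178077 [0.55827769 0.10739878 0.16263849]
153.79717568178077 (16.169384002685547, 170.79717568178077, 0.09150000000000003)
333.7971756817808 (15.921716690063477, 313.7971756817808, 0.08000000000000002)
```

Run:
```python
from h import *
for f in('s4','b7'):
    c=load(f); g=c['pixels'].astype(np.float32).mean(2)
    print([int(cv2.getRectSubPix(g,(3,1),w2p(c,(.555,.1065,z)))[0].mean()) for z in np.arange(.130,.070,-.002)])
    zs=np.arange(.07,.105,.0005); print([(y,fit(c,[y],zs)[2].round(4)) for y in(-27,-21,-15)])
```

```text
[114, 114, 115, 118, 122, 128, 134, 141, 148, 152, 154, 151, 143, 132, 121, 109, 100, 94, 90, 86, 85, 85, 86, 86, 86, 85, 84, 83, 82, 81]
[(-27, np.float64(0.093)), (-21, np.float64(0.093)), (-15, np.float64(0.093))]
[114, 114, 114, 115, 117, 116, 116, 115, 116, 119, 125, 136, 145, 151, 153, 151, 145, 136, 124, 111, 100, 90, 86, 84, 84, 84, 85, 85, 84, 82]
[(-27, np.float64(0.0855)), (-21, np.float64(0.0845)), (-15, np.float64(0.0845))]
```

The bolt sits 8–9 mm below its start, as 260° of thread should give. Now I regrasp half a turn back for the last 100°.

Call:
{"name": "servo_tool", "arguments": {
  "targets": [
    [0,0,0,0.11,40],
    [0,0,0,0.22,40],
    [0,0,0,0.33,40],
    [0,0,0,0.44,40],
    [0,0,0,0.55,40]
  ]
}}

```text
time_s: 27.62
tcp_pos: [0.5553, 0.1066, 0.1562]
ee_rot: [[-0.995, -0.096, 0.001], [-0.096, 0.995, 0.0], [-0.001, 0.0, -1.0]]
wrist_force: [0.2, -0.0, 0.3]
gripper_width: 0.461
gripper_force: 0.0
```

Call:
{"name": "servo_tool", "arguments": {
  "targets": [
    [0,0,0,0.11,40],
    [0,0,0,0.22,40],
    [0,0,0,0.33,40],
    [0,0,0,0.44,40],
    [0,0,0,0.55,40]
  ]
}}

```text
time_s: 28.03
tcp_pos: [0.5553, 0.1066, 0.1561]
ee_rot: [[-0.798, -0.602, 0.001], [-0.602, 0.798, 0.0], [-0.001, -0.0, -1.0]]
wrist_force: [-0.0, -0.2, -0.4]
gripper_width: 0.459
gripper_force: 0.0
```

Call:
{"name": "servo_tool", "arguments": {
  "targets": [
    [0,0,0,0.11,40],
    [0,0,0,0.22,40],
    [0,0,0,0.33,40],
    [0,0,0,0.44,40],
    [0,0,0,0.55,40]
  ]
}}

```text
time_s: 28.45
tcp_pos: [0.5554, 0.1066, 0.1561]
ee_rot: [[-0.366, -0.931, 0.001], [-0.931, 0.366, 0.0], [-0.0, -0.0, -1.0]]
wrist_force: [0.3, 0.1, -0.1]
gripper_width: 0.459
gripper_force: 0.0
```

Call:
{"name": "servo_tool", "arguments": {
  "targets": [
    [0,0,0,0.11,40],
    [0,0,0,0.22,40],
    [0,0,0,0.33,40],
    [0,0,0,0.44,40],
    [0,0,0,0.55,40]
  ]
}}

```text
time_s: 28.87
tcp_pos: [0.5554, 0.1066, 0.1561]
ee_rot: [[0.175, -0.985, 0.001], [-0.985, -0.175, 0.0], [-0.0, -0.001, -1.0]]
wrist_force: [-0.2, -0.3, 0.2]
gripper_width: 0.46
gripper_force: 0.0
```

Call:
{"name": "servo_tool", "arguments": {
  "targets": [
    [0,0,0,0.11,40],
    [0,0,0,0.22,40],
    [0,0,0,0.33,40],
    [0,0,0,0.44,40],
    [0,0,0,0.55,40]
  ]
}}

```text
time_s: 29.28
tcp_pos: [0.5553, 0.1066, 0.1561]
ee_rot: [[0.664, -0.748, 0.0], [-0.748, -0.664, 0.0], [0.0, -0.001, -1.0]]
wrist_force: [-0.4, -0.8, 0.2]
gripper_width: 0.457
gripper_force: 0.0
```

Call:
{"name": "servo_tool", "arguments": {
  "targets": [
    [0,0,0,0.11,40],
    [0,0,0,0.22,40],
    [0,0,0,0.33,40],
    [0,0,0,0.44,40],
    [0,0,0,0.49,40]
  ]
}}

```text
time_s: 29.7
tcp_pos: [0.5554, 0.1066, 0.1562]
ee_rot: [[0.937, -0.349, 0.001], [-0.349, -0.937, 0.0], [0.0, -0.0, -1.0]]
wrist_force: [-0.0, 0.4, -0.5]
gripper_width: 0.462
gripper_force: 0.0
```

Call:
{"name": "servo_tool", "arguments": {
  "targets": [
    [0,0,-0.8,0,40],
    [0,0,-1.6,0,40],
    [0,0,-2.2,0,30],
    [0,0,-2.4,0,24],
    [0,0,-2.4,0,17]
  ]
}}

```text
time_s: 30.12
tcp_pos: [0.5544, 0.1062, 0.0825]
ee_rot: [[0.935, -0.354, -0.003], [-0.354, -0.935, -0.001], [-0.002, 0.002, -1.0]]
wrist_force: [-0.0, 0.3, -0.5]
gripper_width: 0.311
gripper_force: 0.0
```

Call:
{"name": "servo_tool", "arguments": {
  "targets": [
    [0,0,0,0,17],
    [0,0,0,0,17],
    [0,0,0,0,17],
    [0,0,0,-0.05,17],
    [0,0,0,-0.15,17]
  ]
}}

```text
time_s: 30.53
tcp_pos: [0.5559, 0.1071, 0.0851]
ee_rot: [[0.87, -0.494, 0.002], [-0.494, -0.87, 0.001], [0.001, -0.002, -1.0]]
wrist_force: [-0.3, 2.2, -0.0]
gripper_width: 0.199
gripper_force: 2.0
```

Run:
```python
from h import *
s=r.sense(); print(np.degrees(np.arctan2(s['ee_rot'][1,1],s['ee_rot'][0,1]))+90,s['tcp_pos'],s['wrist_force'],s['moment'],s['gripper_width']*87,s['gripper_force'],s['joints'][5])
```

```text
-29.586528131620597 [0.55593921 0.10708776 0.08508635] [-0.28647343  2.19801958 -0.0087074 ] [0.45030341 0.35644805 0.04170895] 17.290595411551827 1.9527296347769152 33.12435867833334
```

Call:
{"name": "servo_tool", "arguments": {
  "targets": [
    [0,0,-0.003,-0.1,17],
    [0,0,-0.006,-0.2,17],
    [0,0,-0.009,-0.3,17],
    [0,0,-0.012,-0.4,17],
    [0,0,-0.016,-0.5,17]
  ]
}}

```text
time_s: 30.95
tcp_pos: [0.556, 0.1073, 0.0846]
ee_rot: [[0.525, -0.851, 0.003], [-0.851, -0.525, 0.001], [0.0, -0.003, -1.0]]
wrist_force: [-0.1, 1.2, -0.5]
gripper_width: 0.194
gripper_force: 2.4
```

Call:
{"name": "servo_tool", "arguments": {
  "targets": [
    [0,0,-0.003,-0.1,17],
    [0,0,-0.006,-0.2,17],
    [0,0,-0.009,-0.3,17],
    [0,0,-0.012,-0.4,17],
    [0,0,-0.016,-0.5,17]
  ]
}}

```text
time_s: 31.37
tcp_pos: [0.5562, 0.1073, 0.0842]
ee_rot: [[0.053, -0.999, 0.003], [-0.999, -0.053, 0.002], [-0.001, -0.003, -1.0]]
wrist_force: [0.1, 1.0, -0.7]
gripper_width: 0.197
gripper_force: 2.3
```

Call:
{"name": "servo_tool", "arguments": {
  "targets": [
    [0,0,-0.003,-0.1,17],
    [0,0,-0.006,-0.2,17],
    [0,0,-0.009,-0.3,17],
    [0,0,-0.012,-0.4,17],
    [0,0,-0.016,-0.5,17]
  ]
}}

```text
time_s: 31.78
tcp_pos: [0.5563, 0.1073, 0.0837]
ee_rot: [[-0.432, -0.902, 0.003], [-0.902, 0.432, 0.002], [-0.003, -0.002, -1.0]]
wrist_force: [0.8, 1.6, 0.1]
gripper_width: 0.197
gripper_force: 2.2
```

Call:
{"name": "servo_tool", "arguments": {
  "targets": [
    [0,0,-0.003,-0.08,17],
    [0,0,-0.003,-0.13,17],
    [0,0,-0.003,-0.13,17],
    [0,0,-0.003,-0.13,20],
    [0,0,-0.003,-0.13,24]
  ]
}}

```text
time_s: 32.2
tcp_pos: [0.5554, 0.1066, 0.0829]
ee_rot: [[-0.541, -0.841, 0.001], [-0.841, 0.541, 0.0], [-0.001, -0.0, -1.0]]
wrist_force: [-0.1, -0.6, 0.3]
gripper_width: 0.239
gripper_force: 0.0
```

Call:
{"name": "servo_tool", "arguments": {
  "targets": [
    [0,0,0,0,40],
    [0,0,0,0,40],
    [0,0,0.8,0,40],
    [0,0,1.6,0,40],
    [0,0,2.4,0,40]
  ]
}}

```text
time_s: 32.62
tcp_pos: [0.5549, 0.1063, 0.1548]
ee_rot: [[-0.542, -0.841, -0.001], [-0.841, 0.542, -0.001], [0.001, 0.001, -1.0]]
wrist_force: [-0.1, 0.9, 0.0]
gripper_width: 0.451
gripper_force: 0.0
```

```bash
python3 look2.py 8
python3 - <<'E'
from h import *
c=load('b8'); zs=np.arange(.07,.105,.0005); a=load('b6')
print('dimple b8',dimple(c,range(40,85),zs),'b6',dimple(a,range(40,85),zs))
G=lambda c:c['pixels'].astype(np.float32).mean(2)
u,v=w2p(c,(.555,.1065,.09)); t=G(a)[int(v)-7:int(v)+7,int(u)-8:int(u)+8]
R=cv2.matchTemplate(G(c)[int(v)-14:int(v)+16,int(u)-12:int(u)+12],t,cv2.TM_CCOEFF_NORMED); _,m,_,l=cv2.minMaxLoc(R)
print('shift px vs b6',l[0]-4,l[1]-7,m,'px per 6mm',w2p(c,(.555,.1065,.084))[1]-v)
im=c['pixels']; print('bystander diff', [ (n,float(np.abs(c['pixels'][y-10:y+10,x-10:x+10].astype(int)-load('scene0')['pixels'][y-10:y+10,x-10:x+10]).mean())) for n,x,y in(('tuner',143,311),('pliers',235,315),('reed',337,250),('jar',384,188),('tin',367,168),('screwdriver',180,280))])
E
```

```text
yaw 237.27620669378697 j6 -60.09161612544833 32.6667
[63, 76, 89, 100, 107, 112, 114, 116, 118, 119, 120, 115, 109, 101, 91, 86, 81, 82, 83, 86, 90, 96, 103, 109, 113, 113, 112, 108, 103, 103, 102]
dimple b8 (30.315820693969727, 72.0, 0.10450000000000004) b6 (26.119169235229492, 84.0, 0.10450000000000004)
shift px vs b6 0 1 0.6046159267425537 px per 6mm 1.5322747618391475
bystander diff [('tuner', 3.3858333333333333), ('pliers', 3.0225), ('reed', 3.2391666666666667), ('jar', 2.9925), ('tin', 3.441666666666667), ('screwdriver', 3.1141666666666667)]
```

Call:
{"name": "servo_tool", "arguments": {
  "targets": [
    [0,0,-0.8,0,40],
    [0,0,-1.6,0,40],
    [0,0,-2.2,0,40],
    [0,0,-2.36,0,30],
    [0,0,-2.36,0,24]
  ]
}}

```text
time_s: 33.08
tcp_pos: [0.5543, 0.1061, 0.0821]
ee_rot: [[-0.542, -0.84, -0.003], [-0.84, 0.542, -0.002], [0.003, 0.002, -1.0]]
wrist_force: [0.6, -0.2, 0.6]
gripper_width: 0.382
gripper_force: 0.0
```

Call:
{"name": "servo_tool", "arguments": {
  "targets": [
    [0,0,0,0,18],
    [0,0,0,0,16],
    [0,0,0,0,14],
    [0,0,0,0,12],
    [0,0,0,0,10]
  ]
}}

```text
time_s: 33.5
tcp_pos: [0.5559, 0.1067, 0.0846]
ee_rot: [[-0.542, -0.84, 0.002], [-0.84, 0.542, 0.0], [-0.001, -0.001, -1.0]]
wrist_force: [0.5, -1.3, 2.0]
gripper_width: 0.157
gripper_force: 29.8
```

Call:
{"name": "servo_tool", "arguments": {
  "targets": [
    [0,0,0,0,10],
    [0,0,0,0,10],
    [0,0,0,0,10],
    [0,0,0,0,10],
    [0,0,0,0,10]
  ]
}}

```text
time_s: 33.92
tcp_pos: [0.5559, 0.1067, 0.0845]
ee_rot: [[-0.542, -0.84, 0.002], [-0.84, 0.542, 0.0], [-0.001, -0.001, -1.0]]
wrist_force: [0.1, -1.8, 5.2]
gripper_width: 0.154
gripper_force: 29.8
```

Run:
```python
from h import *
s=r.sense(); print(np.degrees(np.arctan2(s['ee_rot'][1,1],s['ee_rot'][0,1]))+90,s['tcp_pos'],s['wrist_force'],s['moment'],s['gripper_width']*87,s['gripper_force'])
```

```text
237.18825938645836 [0.5559467  0.10669064 0.08445247] [ 0.05005263 -1.84074675  5.2173692 ] [-0.40741602 -0.02412711 -0.06385814] 13.39141010067532 29.80664092116058
```

Gripped at 29.8 N on the 14 mm bar, and everything is steady. I'm handing in the job.

```bash
python3 -c "
from station import r
print(r.finish_job())"
```

```text
the job is handed in; nothing more can be done
None
```

I handed the job in at about 34 s, but no verdict came back: the four offcuts are on the bench and the block stands released; the bolt dropped in and was turned forward about one turn (by camera and tool angle), held at about 30 N.

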